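Refit the radio's volume knob and hold it home

ROBOT

A 6-joint arm with a two-finger parallel gripper is mounted at the origin on the work surface. World frame = base frame: x ahead of the robot, y to its left, z up, the work surface at z = 0. Lengths are in m, angles in rad, forces in N, time in s.
With the tool pointing down it reaches from about 0.325 to 1 m from the base axis. Payload 5.1 kg.
Tool frame: the origin (TCP) lies on the centre line of the jaws, within the pads' length; the fingertips stand 22 mm ahead of it and the grasp point (between the pads) lies 3 mm ahead of it (env.nose_length is the distance from the TCP to the fingertips, in m); z points along the fingers, y is the line along which they close (so a half turn about z gives the same grasp; the last joint's range is limited). The gripper opens to 85 mm and grips with 20 to 120 N. Pads are 22 mm wide; open, the fingers measure 114 mm over their backs; the gripper's body (76 mm by 85 mm) begins 54 mm behind the grasp point. The pads swing forward as they close: fully open they stand 13 mm farther back than shut.
Start: joints at [-1.266, 0.124, 1.65, -0, 1.367, -0.083], TCP at [0.246, -0.602, 0.253] pointing down, gripper open.
Joint ranges: [-2.61, 2.61], [-1.02, 2.33], [0.03, 2.71], [-1.35, 4.49], [0.32, 2.68], [-2.91, 2.91]. Speed limits (rad/s): [2.57, 2.57, 3.14, 3.14, 3.14, 3.14].

INTERFACE

Orientations are given as a unit quaternion [x, y, z, w].
In Python, from workcell import env gives the robot as it stands.
- The arm moves only by the tool send_rows, never from a script. Its argument "steps" is a list that holds one entry, the list of rows, each a list of 4 numbers: the shift along the tool's x, y, z in mm, then the turn about the tool's z in rad. In form: [[[x, y, z, turn], ...]]. A call has 1 to 8 rows; each row is the pose to reach, as a shift and turn from the pose commanded when the call began, along the tool's axes at that moment; what a row does not reach only later rows make up. A row lasts 1/8 s, in which the tool goes at most 62.5 mm and 10.7 degrees, less where a joint would pass 70% of its speed; a pose out of reach is approached as far as the arm can. A call with a gripper value outside its range is refused whole. "fingers" is the finger opening in mm, from 0 to 85.4, set as the call begins (left out, the last holds). The fingers move at their own pace and stop on an object; "squeeze" is the grip in N (left out, the last holds). Time passes only in rows, so rows that repeat a pose let the fingers close. It gives the time, the measured TCP pose, the force, the opening and the grip force at its end, in the units of the state.
- env.observe(): the state, without advancing time (a new reading comes with each control period).
- env.capture(name): name is "scene" or "top" or "wrist"; returns a dict with "color" (384x512x3 uint8, blue, green, red), "range_z" (384x512 float32, m along the optical axis (not along the pixel's ray), 0 where there is no reading), "fx", "fy", "cx", "cy" (pixels), "R" (3x3) and "t" (3): a world point X has camera coordinates R X + t. Camera axes: x right, y down, z forward; pixel columns grow to the right and rows downward; lengths in m; the calibration is good to about 2 mm. A picture is of the moment at which its call begins.
- env.finish_job(): hands the job in; it is judged then, once.
Trained networks look in the newest picture that a camera, given by its name, has taken for a name from the list of things; names that differ only in an ending like _2 or _b are one class to them, and where a whole thing is asked for, a point or a joint stands for the part that bears it (a point fixed in the world has none). Each returns a list of dicts, best first, with "score" (0 to 1); they miss things now and then, are a little off and sometimes report something else, mostly with a low value. They report only what shows in the picture. A call takes as long as a camera call. They do not tell look-alikes from the thing itself.
- env.recognise(camera, name): "point" ([column, row] in pixels, amid what is visible of it).
- env.regions_of(camera, name): "pixels" (384x512 bool, what is visible of it) and "point" ([column, row] in pixels, amid what is visible of it).
- env.pinpoint(camera, name): "point" ([column, row] in pixels: a listed point, or the origin of a listed thing).
The state is a dict: "t": time; "joint_positions": joint angles; "dq": joint speeds; "tau": joint torques, N m; "ee_pos": TCP position; "tcp_rot": TCP orientation; "contact_force": force on the tool from outside, world axes, zero at the start; "moment": the same for the moment, N m; "grip_width": opening from 0.0 (shut) to 1.0 (fully open); "grip_force": force on a finger pad.
Only numpy, scipy, OpenCV 4.12 (cv2) and the standard library are available. Lean on these libraries where they do the work, as an engineer would, in place of code of your own. Each camera call takes 0.05 s, during which the arm holds its last target. There are 200 camera calls.

TASK

The volume knob has come off the tabletop radio. First switch the radio off: push its green plunger all the way down to its stop and let it spring back up. Then pick up the black knob, turn it so that the flat in its bore matches the flat of the brass D-shaft, push it onto the shaft and press it fully home against its sprung collar; finish like that, with the fingers still pressing the knob fully down (do not let go). Leave the notes, the stapler and the mug where they are.

Things in the scene. Friction and masses are not known exactly. Their poses are not given: they have to be found in the camera images.
- radio: Tabletop radio, fixed to the desk: walnut box 150 mm (x) by 270 mm (y), flat top 65 mm above the desk, with a grey panel on the top. Origin: centre of its underside; z up. On its top the green plunger stands at y = +75 mm, x = 0, and the brass D-shaft at y = -70 mm, x = 0; nothing else stands up from the top.
- plunger_top (a point): Centre of the top of the radio's green plunger head, a disc 33 mm in diameter with its top 35 mm above the radio's top (100 mm above the desk) when up. It goes straight down 10 mm to its stop.
- plunger (a joint): How far the plunger is pressed, m: 0 up, 0.010 at its stop. A spring holds it up: about 2.5 N to start, 8 N at the stop; it comes back when released.
- shaft_tip (a point): Centre of the top of the upright brass D-shaft, 21 mm above the radio's top; on the axis of the round part, z up, x points out of the flat. Shaft 16 mm in diameter, flat along its whole length 2.5 mm from the axis, top edge chamfered. A white dial ring 66 mm wide at its foot turns with it, with a broad red mark on the flat's side. It can turn but is stiff (about 0.12 N m).
- collar (a joint): How far the sprung collar is pressed, m: 0 up, 0.006 at its stop. A black disc 27 mm wide round the shaft's foot, its top 11 mm above the radio's top when up, 5 mm at the stop. Spring: 3 N to start, 9 N at the stop; it rises when released. The fitted knob rests on it; fully home, with the collar at its stop, the knob's underside is 70 mm above the desk.
- knob: Loose black oblong knob, about 45 g, standing on the desk with its bore down: 26 mm wide (y; flat parallel sides to grip, x = -22 to +21 mm), 32 mm high, 53 mm long with a pointed nose at +x (to +31 mm), red line on top and nose. Origin: on the bore's axis at the underside; z up, x to the nose.
- knob_bore (a point): Centre of the mouth of the knob's blind bore, at its underside (same point and axes as the knob). The bore is D-shaped, 17.8 mm in diameter with its flat at +x, 3.4 mm from the axis, 18 mm deep, mouth chamfered: it goes onto the shaft only with the nose on the side of the shaft's flat (within about 10 degrees); otherwise it stops on the shaft's tip.
- notes: Block of yellow sticky notes, 76 x 76 x 30 mm, bystander. Origin: centre of its underside.
- stapler: Blue and black stapler, 125 mm long (x), 36 mm wide, 49 mm high, bystander. Origin: centre of its underside.
- mug: White mug, 80 mm in diameter, 85 mm high, handle to its +y, bystander. Origin: centre of its underside.
Things that resemble listed ones, but are neither listed nor needed, are in the scene too. Of the things that look like the knob, the middle-sized one is meant.

How it is judged:
By the outcome, as a careful person would: the job done as asked, in the order asked, and still so for the second after the job is handed in, while the arm keeps its last pose, push and grip.
It also fails if it takes over 53 s, if anything falls off the work surface, if the arm or the gripper's body presses on something with over 40 N, if the wrist force passes 120 N, or if a joint passes its speed limit or range.

## Working session

There is one attempt and no reset: what is moved stays moved. The work goes in short steps, Python scripts to look and compute and a tool call to move; the robot and the scene stay as the last step left them, time stands still between calls to the robot, and variables do not carry over. Pictures are saved under pics/ and viewed, at most 10 in all, crops included, and the job is handed in when it is done.

Besides the shell and the picture viewer there is one more tool, called after ">>>" as name(argument=value, ...), one argument or row to a line, values as JSON. send_rows: Moves the arm, as the interface text tells. Its arguments: {"type":"object","properties":{"steps":{"type":"array"},"fingers":{"type":"number"},"squeeze":{"type":"number"}},"required":["steps"]}

```bash
mkdir -p pics; cat > h.py <<'E'
import numpy as np, cv2
from workcell import env
def world(c,p,z=None):
    u,v=p; R=np.array(c["R"]);t=np.array(c["t"])
    d=np.array([(u-c["cx"])/c["fx"],(v-c["cy"])/c["fy"],1.])
    o=-R.T@t; w=R.T@d
    if z is None:
        r=c["range_z"][int(round(v)),int(round(u))]; return o+w*r
    return o+w*(z-o[2])/w[2]
def cloud(c):
    h,w=c["range_z"].shape; u,v=np.meshgrid(np.arange(w),np.arange(h)); r=c["range_z"]
    P=np.stack([(u-c["cx"])/c["fx"]*r,(v-c["cy"])/c["fy"]*r,r],-1)
    return (P-np.array(c["t"]))@np.array(c["R"])
E
cat > a.py <<'E'
from h import *
np.set_printoptions(precision=4,suppress=True)
ims=[]
for n in("scene","top"):
    c=env.capture(n); ims.append(c["color"].copy()); print(n,-np.array(c["R"]).T@c["t"])
    for k in("knob","plunger_top","shaft_tip","collar","radio","mug","stapler","notes"):
        for f in("regions_of","pinpoint"):
            if f=="pinpoint" and k=="collar": continue
            try: L=getattr(env,f)(n,k)
            except Exception as e: print(k,f,e); continue
            for d in L[:4]:
                print(k,f,round(d["score"],2),np.round(d["point"]),world(c,np.clip(d["point"],0,[511,383])), d["pixels"].sum() if "pixels" in d else "")
s=env.observe(); print(s)
for n,i in zip(("scene","top"),ims): cv2.imwrite(f"pics/{n}0.png",cv2.resize(i,(768,576),interpolation=cv2.INTER_CUBIC))
E
python3 a.py
```

```text
scene [0.8311 0.4752 0.8516]
knob regions_of 0.93 [275. 299.] [0.64   0.198  0.0331] 391
knob regions_of 0.93 [233. 262.] [0.6806 0.0815 0.0433] 685
knob regions_of 0.57 [231. 307.] [0.7292 0.165  0.0232] 207
knob pinpoint 0.89 [274. 302.] [0.6452 0.203  0.0325] 
knob pinpoint 0.64 [236. 267.] [0.6803 0.0932 0.0393] 
knob pinpoint 0.58 [231. 311.] [0.7323 0.1715 0.0225] 
knob pinpoint 0.29 [218. 141.] [ 0.5523 -0.257   0.0682] 
plunger_top regions_of 0.43 [229. 180.] [ 0.598  -0.0942  0.0996] 102
plunger_top pinpoint 0.62 [234. 179.] [ 0.5868 -0.0918  0.1011] 
shaft_tip regions_of 0.7 [218. 150.] [ 0.5672 -0.2263  0.0696] 302
shaft_tip pinpoint 0.67 [220. 142.] [ 0.556  -0.2329  0.0856] 
collar regions_of 0.68 [275. 301.] [0.6431 0.2031 0.0347] 341
collar regions_of 0.52 [218. 149.] [ 0.5679 -0.2266  0.0705] 32
radio regions_of 0.76 [228. 180.] [ 0.601  -0.0942  0.0998] 5311
radio pinpoint 0.9 [227. 182.] [ 0.6044 -0.0914  0.0983] 
mug regions_of 0.67 [212. 105.] [ 0.5042 -0.3981  0.0708] 993
mug pinpoint 0.85 [215. 115.] [ 0.4994 -0.3969  0.029 ] 
stapler regions_of 0.77 [339. 268.]
[... 1420 characters left out ...]
80. 234.] [0.4655 0.1775 0.0387] 
stapler pinpoint 0.22 [273. 183.] [ 0.597  -0.0853  0.0972] 
notes regions_of 0.85 [129. 199.] [0.5698 0.3242 0.0313] 779
notes pinpoint 0.55 [132. 200.] [0.5675 0.3154 0.0322] 
{'t': 1.6, 'joint_positions': array([-1.2656,  0.1238,  1.6503, -0.    ,  1.3675, -0.0826]), 'dq': array([ 0.0003,  0.0005,  0.0002, -0.0004,  0.0002, -0.0006]), 'tau': array([ -0.001 , -42.3586, -36.5743,  -0.0001,   0.0005,  -0.    ]), 'ee_pos': array([ 0.2458, -0.6017,  0.2533]), 'tcp_rot': array([ 0.9813,  0.1927, -0.    , -0.    ]), 'contact_force': array([0.1715, 1.237 , 0.0608]), 'moment': array([-0.0266,  0.0318,  0.0129]), 'grip_force': 0.0, 'grip_width': 1.0002796250356347}
```

```bash
python3 - <<'E'
import cv2,numpy as np
from h import *
c=env.capture("top"); s=env.capture("scene")
np.savez("top.npz",**{k:np.array(v) for k,v in c.items()}); np.savez("scene.npz",**{k:np.array(v) for k,v in s.items()})
a=cv2.resize(c["color"][110:290,100:440],None,fx=2.3,fy=2.3,interpolation=cv2.INTER_CUBIC)
k=cv2.resize(c["color"][135:200,160:240],None,fx=4.9,fy=4.2,interpolation=cv2.INTER_CUBIC)[:186]
cv2.imwrite("pics/t1.png",a)
b=s["color"]
m=cv2.resize(b[120:184,178:272],None,fx=4.2,fy=4.2,interpolation=cv2.INTER_CUBIC)
n=cv2.resize(b[240:330,200:300],None,fx=4,fy=4,interpolation=cv2.INTER_CUBIC)
o=np.zeros((600,800,3),np.uint8); o[:m.shape[0],:m.shape[1]]=m; o[:n.shape[0],400:]=n
t=cv2.resize(c["color"][140:190,165:235],None,fx=5,fy=5,interpolation=cv2.INTER_CUBIC); o[300:550,:350]=t
t=cv2.resize(c["color"][170:216,300:350],None,fx=4.7,fy=4.7,interpolation=cv2.INTER_CUBIC); o[370:370+t.shape[0],450:450+t.shape[1]]=t
cv2.imwrite("pics/c1.png",o)
E
```

```text
(no output)
```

View pics/t1.png

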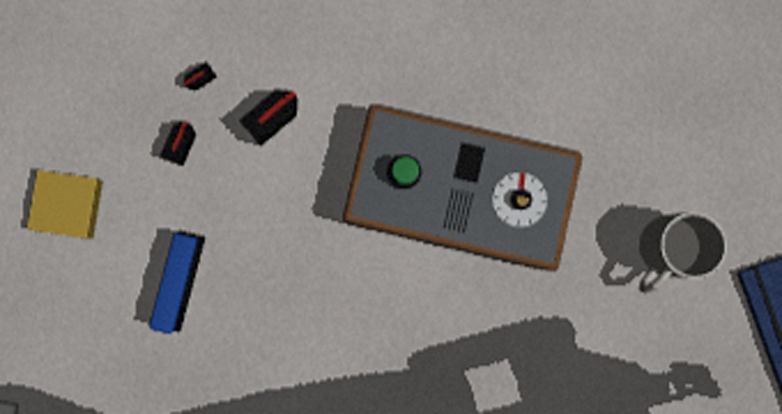

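View pics/c1.png

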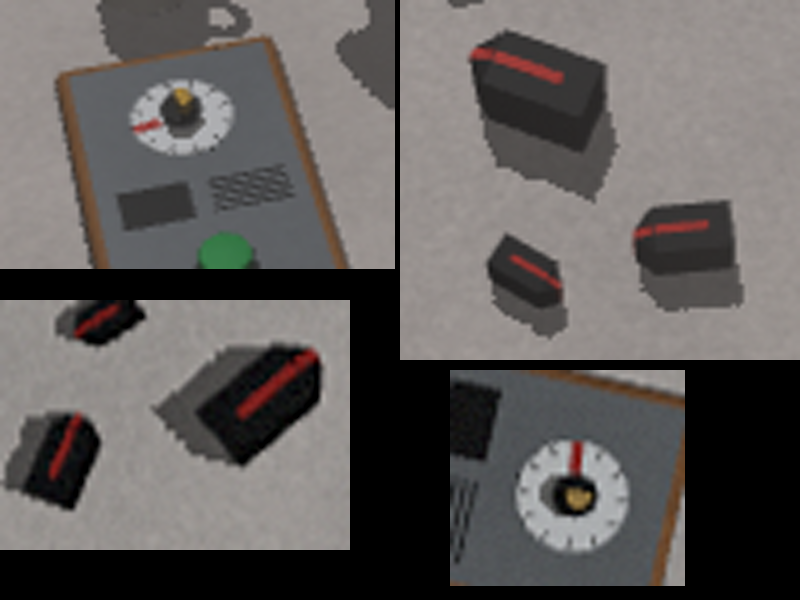

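Look-alikes of the knob (top camera): large at (217,159), middle at (176,174) with its top about 33 mm high, small at (184,146). I choose the middle one, which matches 32 mm. The crop shows it standing with its nose to the upper right, and the dial's red mark points up (about +x).

```bash
cat > m.py <<'E'
from h import *
np.set_printoptions(precision=4,suppress=True)
for n in("top","scene"):
    c=dict(np.load(n+".npz")); c={k:(v if v.ndim else float(v)) for k,v in c.items()}
    P=cloud(c); B=c["color"].astype(int); X,Y,Z=P[...,0],P[...,1],P[...,2]
    red=(B[...,2]>90)&(B[...,2]>2*B[...,1])&(B[...,2]>2*B[...,0])
    print(n)
    # knob top
    near=(np.hypot(X-.637,Y-.19)<.045)
    m=near&(Z>.027)&(Z<.042); print("knobtop n",m.sum(),"z",np.median(Z[m]),cv2.minAreaRect((P[m][:,:2]*1000).astype(np.float32)))
    r=red&near
    def ray(mask,z): return np.array([world(c,(u,v),z) for v,u in np.argwhere(mask)])[:,:2]
    q=ray(r&m,.032); l=cv2.fitLine((q*1000).astype(np.float32),cv2.DIST_HUBER,0,.01,.01).ravel(); print("red line",len(q),q.mean(0),np.degrees(np.arctan2(l[1],l[0])))
    b=near&m; q2=ray(b,.032); print("mask top rect",cv2.minAreaRect((q2*1000).astype(np.float32)))
    # radio
    m=(abs(Z-.065)<.007)&(np.hypot(X-.58,Y+.168)<.2); q=ray(m,.065); rc=cv2.minAreaRect((q*1000).astype(np.float32)); print("radio",m.sum(),np.median(Z[m]),rc)
    g=(B[...,1]>1.5*B[...,2])&(B[...,1]>1.5*B[...,0])&(B[...,1]>60)&(Z>.09)&(np.hypot(X-.59,Y+.095)<.05); q=ray(g,.1); print("plunger",g.sum(),(q.min(0)+q.max(0))/2,q.mean(0),np.median(Z[g]))
    w=(B.min(-1)>130)&(np.hypot(X-.56,Y+.232)<.045)&(Z<.08); q=ray(w,.067); e=cv2.minEnclosingCircle((q*1000).astype(np.float32)); print("dial",e)
    br=(B[...,2]>1.5*B[...,0])&(B[...,1]>1.25*B[...,0])&(B[...,2]>80)&(np.hypot(X-.56,Y+.232)<.03)&(Z>.07); q=ray(br,.086); print("brass",len(q),q.mean(0) if len(q) else 0)
    r=red&(np.hypot(X-.56,Y+.232)<.045); q=ray(r,.067); d=q.mean(0)-np.array(e[0])/1000; print("mark",len(q),q.mean(0),np.degrees(np.arctan2(d[1],d[0])))
E
python3 m.py
```

```text
top
knobtop n 154 z 0.03194060470392415 ((648.1471557617188, 186.66555786132812), (26.7200927734375, 52.3370246887207), 65.45344543457031)
red line 17 [0.6534 0.1839] -24.87756
mask top rect ((647.77685546875, 186.0077667236328), (26.75448989868164, 52.281253814697266), 65.16477966308594)
radio 4804 0.06577195404526745 ((576.9632568359375, -165.504638671875), (268.6032409667969, 150.85279846191406), 75.03401184082031)
plunger 104 [ 0.596  -0.0943] [ 0.5959 -0.0942] 0.10018068959784801
dial ((559.1341552734375, -234.05807495117188), 33.071224212646484)
brass 21 [ 0.5586 -0.2336]
mark 13 [ 0.5815 -0.2377] -9.142076178127363
scene
knobtop n 279 z 0.03217622515710023 ((643.9480590820312, 188.5159149169922), (27.041397094726562, 51.919681549072266), 66.12789916992188)
red line 33 [0.6501 0.1854] -22.712046
mask top rect ((644.330322265625, 189.17373657226562), (27.992156982421875, 52.012271881103516), 65.70636749267578)
radio 4230 0.06562440811917285 ((575.6807250976562, -160.4695587158203), (272.6987609863281, 150.4281005859375), 75.02571868896484)
plunger 99 [ 0.5939 -0.0908] [ 0.594  -0.0907] 0.1004124116072364
dial ((556.0016479492188, -232.9916534423828), 32.78514862060547)
brass 14 [ 0.5544 -0.2312]
mark 7 [ 0.5791 -0.236 ] -7.379554429089703
```

>>> send_rows(
  steps=[
    [[516,-340,60,0.815],[516,-340,60,0.815],[516,-340,60,0.815],[516,-340,60,0.815],[516,-340,60,0.815],[516,-340,60,0.815],[516,-340,60,0.815],[516,-340,60,0.815]],
  ],
  fingers=0,
  squeeze=40,
)

```text
t: 2.7
ee_pos: [0.5246, -0.1943, 0.2058]
tcp_rot: [0.977, -0.212, 0.001, 0.0]
contact_force: [0.5, -0.7, 0.5]
grip_width: -0.003
grip_force: 0.0
```

>>> send_rows(
  steps=[
    [[21,-122,46,0],[21,-122,46,0],[21,-122,46,0],[21,-122,46,0]],
  ],
)

```text
t: 3.2
ee_pos: [0.5933, -0.0936, 0.1594]
tcp_rot: [0.977, -0.211, -0.0, 0.0]
contact_force: [-0.2, 0.1, -0.1]
grip_width: -0.003
grip_force: 0.0
```

```bash
python3 - <<'E'
from h import *
s=env.observe(); print(s["t"],s["ee_pos"],s["tcp_rot"],s["contact_force"])
c=env.capture("wrist"); cv2.imwrite("pics/w1.png",c["color"])
P=cloud(c); B=c["color"].astype(int)
g=(B[...,1]>1.4*B[...,2])&(B[...,1]>1.4*B[...,0])&(B[...,1]>50)
print(g.sum()); 
if g.sum(): q=np.array([world(c,(u,v),.1) for v,u in np.argwhere(g)]); print(q.min(0),q.max(0),np.median(P[g],0),np.argwhere(g).mean(0))
for k in("shaft_tip","plunger_top","knob"):
  for d in env.pinpoint("wrist",k)[:2]: print(k,d,world(c,d["point"]))
E
```

```text
3.2 [ 0.59331015 -0.09356206  0.1594238 ] [ 9.77391056e-01 -2.11439356e-01 -2.64910254e-04  2.27251501e-04] [-0.19865325  0.11214378 -0.08806279]
2138
[ 0.57955471 -0.10933572  0.1       ] [ 0.61095863 -0.07692819  0.1       ] [ 0.59696069 -0.0946756   0.09924554] [213.34377923 250.5       ]
shaft_tip {'point': [495.6, 171.0], 'score': 0.75} [ 0.55700189 -0.2321367   0.0852013 ]
shaft_tip {'point': [247.4, 217.3], 'score': 0.59} [ 0.59512557 -0.09119869  0.09887122]
plunger_top {'point': [249.5, 216.5], 'score': 0.56} [ 0.59514698 -0.09250863  0.09907518]
knob {'point': [32.5, 173.1], 'score': 0.87} [0.66923802 0.04669838 0.03850492]
```

View pics/w1.png

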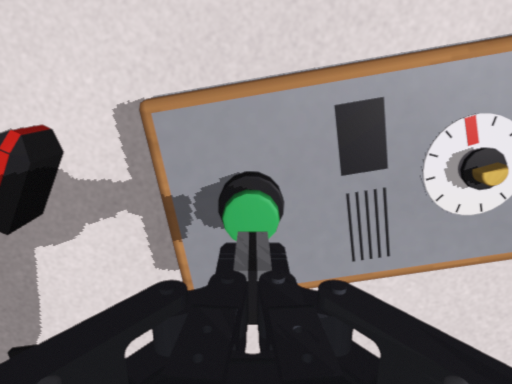

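The picture shows the green plunger at (250,215) directly under the fingertips, and the shaft and dial at (490,170). Pressing now.

>>> send_rows(
  steps=[
    [[1,0,30,0],[1,0,40,0],[1,0,47,0],[1,0,49,0],[1,0,50,0],[1,0,50,0]],
  ],
)

```text
t: 4.15
ee_pos: [0.594, -0.095, 0.112]
tcp_rot: [0.977, -0.212, -0.0, 0.001]
contact_force: [-8.3, -1.0, 10.1]
grip_width: -0.001
grip_force: 4.7
```

>>> send_rows(
  steps=[
    [[0,0,2,0],[0,0,3,0],[0,0,3,0],[0,0,3,0]],
  ],
)

```text
t: 4.65
ee_pos: [0.5942, -0.0951, 0.1118]
tcp_rot: [0.977, -0.212, -0.001, 0.001]
contact_force: [-14.0, 0.5, 21.5]
grip_width: 0.001
grip_force: 11.1
```

```bash
python3 - <<'E'
from h import *
c=env.capture("top");s=env.observe();print(s["ee_pos"],s["contact_force"],s["moment"])
cv2.imwrite("pics/tp.png",cv2.resize(c["color"][150:230,230:360],None,fx=6,fy=6,interpolation=cv2.INTER_CUBIC))
c=env.capture("wrist"); B=c["color"].astype(int); P=cloud(c)
g=(B[...,1]>1.4*B[...,2])&(B[...,1]>1.4*B[...,0])&(B[...,1]>50); print(g.sum(),np.median(P[g],0) if g.sum() else 0)
E
```

```text
[ 0.59417548 -0.09509593  0.11183995] [-13.45556629   0.21442392  22.9174316 ] [ 1.07568926e-01  2.49286764e+00 -7.01478750e-04]
1196 [ 0.60426246 -0.09587762  0.08848503]
```

>>> send_rows(
  steps=[
    [[0,0,-40,0],[0,0,-65,0],[0,0,-65,0],[-73,-276,-65,0],[-73,-276,-65,0],[-73,-276,-65,0],[-73,-276,-65,0],[-73,-276,-65,0]],
  ],
)

```text
t: 5.75
ee_pos: [0.6414, 0.19, 0.1696]
tcp_rot: [0.977, -0.211, -0.001, 0.0]
contact_force: [-0.1, -0.4, -0.2]
grip_width: -0.003
grip_force: 0.0
```

>>> send_rows(
  steps=[
    [[0,0,0,0],[0,0,0,0]],
  ],
  fingers=46,
)

```text
t: 6.0
ee_pos: [0.6415, 0.1865, 0.1702]
tcp_rot: [0.977, -0.212, -0.001, 0.001]
contact_force: [0.6, 0.3, 0.8]
grip_width: 0.421
grip_force: 0.0
```

```bash
cat > w.py <<'E'
from h import *
import sys
np.set_printoptions(precision=4,suppress=True)
s=env.observe(); print(s["t"],s["ee_pos"],s["tcp_rot"],s["contact_force"],s["grip_width"])
c=env.capture("wrist"); cv2.imwrite("pics/w2.png",c["color"])
P=cloud(c); B=c["color"].astype(int);X,Y,Z=P[...,0],P[...,1],P[...,2]
m=(abs(Z-.032)<.006)&(np.hypot(X-.642,Y-.189)<.05)
print(m.sum(),np.median(Z[m]),cv2.minAreaRect((P[m][:,:2]*1000).astype(np.float32)))
red=m&(B[...,2]>70)&(B[...,2]>2*B[...,1])&(B[...,2]>2*B[...,0])
q=P[red][:,:2]; print(len(q)); l=cv2.fitLine((q*1000).astype(np.float32),cv2.DIST_HUBER,0,.01,.01).ravel(); print(l,np.degrees(np.arctan(l[1]/l[0])))
for d in env.pinpoint("wrist","knob"): print(d,world(c,d["point"],0))
t=env.capture("top"); P=cloud(t);B=t["color"].astype(int)
g=(B[...,1]>1.5*B[...,2])&(B[...,1]>1.5*B[...,0])&(B[...,1]>60); print("plunger z",np.median(P[g],0))
E
python3 w.py
```

```text
6.0 [0.6415 0.1865 0.1702] [ 0.9773 -0.2121 -0.0009  0.0006] [0.6323 0.3376 0.8135] 0.4208934029513014
2059 0.031300865716774415 ((644.3441772460938, 188.4365997314453), (25.806713104248047, 53.87224578857422), 65.90959167480469)
415
[  0.9175  -0.3978 650.8146 185.5876] -23.442616
{'point': [363.7, 84.7], 'score': 0.84} [0.6702 0.0744 0.    ]
{'point': [250.9, 174.2], 'score': 0.7} [0.6401 0.1885 0.    ]
{'point': [235.8, 61.6], 'score': 0.57} [0.729  0.1612 0.    ]
plunger z [ 0.5953 -0.0944  0.0999]
```

View pics/w2.png

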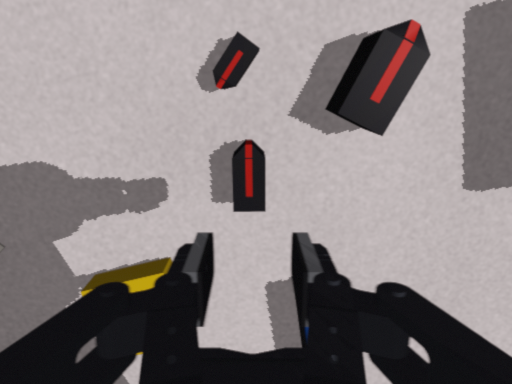

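The picture shows the middle knob at (250,178), nose up, centred ahead of the open fingers; the large and small look-alikes are at (380,75) and (235,60). The plunger is back up at 0.0999.

>>> send_rows(
  steps=[
    [[-3,-3,60,-0.01],[-3,-3,110,-0.01],[-3,-3,130,-0.01],[-3,-3,140,-0.01],[-3,-3,145,-0.01],[-3,-3,145,-0.01]],
  ],
)

```text
t: 6.9
ee_pos: [0.6418, 0.1914, 0.0282]
tcp_rot: [0.978, -0.207, 0.001, -0.001]
contact_force: [-0.4, -0.6, 0.6]
grip_width: 0.536
grip_force: 0.0
```

>>> send_rows(
  steps=[
    [[0,0,0,0],[0,0,0,0],[0,0,0,0],[0,0,0,0]],
  ],
  fingers=0,
  squeeze=60,
)

```text
t: 7.4
ee_pos: [0.6419, 0.1916, 0.0284]
tcp_rot: [0.978, -0.207, 0.001, -0.001]
contact_force: [-0.9, -0.2, 5.2]
grip_width: 0.294
grip_force: 59.7
```

>>> send_rows(
  steps=[
    [[0,0,-40,0],[0,0,-100,0],[46,435,-125,-0.278],[46,435,-125,-0.278],[46,435,-125,-0.278],[46,435,-125,-0.278],[46,435,-125,-0.278],[46,435,-125,-0.278]],
  ],
)

```text
t: 8.4
ee_pos: [0.5246, -0.1666, 0.1479]
tcp_rot: [0.998, -0.069, -0.0, -0.0]
contact_force: [0.7, -1.1, -0.3]
grip_width: 0.293
grip_force: 59.0
```

>>> send_rows(
  steps=[
    [[0,120,0,0],[0,70,0,0],[0,70,0,0],[0,70,0,0]],
  ],
)

```text
t: 8.9
ee_pos: [0.5161, -0.233, 0.1475]
tcp_rot: [0.998, -0.069, -0.0, -0.0]
contact_force: [-0.3, 0.8, -0.9]
grip_width: 0.295
grip_force: 59.2
```

```bash
cat > v.py <<'E'
from h import *
np.set_printoptions(precision=4,suppress=True)
s=env.observe(); print(s["t"],s["ee_pos"],s["tcp_rot"],s["contact_force"]); q=s["tcp_rot"]; print("yaw",np.degrees(2*np.arctan2(q[1],q[0])))
c=env.capture("wrist"); cv2.imwrite("pics/w3.png",c["color"])
P=cloud(c); B=c["color"].astype(int);X,Y,Z=P[...,0],P[...,1],P[...,2]
nr=np.hypot(X-.558,Y+.232)<.045
w=nr&(B.min(-1)>130)&(abs(Z-.066)<.006); Q=P[w][:,:2]; ctr,r=cv2.minEnclosingCircle((Q*1000).astype(np.float32)); print("dial",w.sum(),ctr,r,np.median(Z[w]))
red=nr&(B[...,2]>70)&(B[...,2]>2*B[...,1])&(B[...,2]>2*B[...,0])&(abs(Z-.066)<.006)
if red.any(): q=P[red][:,:2]; d=q.mean(0)*1000-ctr; print("mark",red.sum(),q.mean(0),np.degrees(np.arctan2(d[1],d[0])))
t=nr&(Z>.080)&(Z<.092); print("tip",t.sum(),P[t].mean(0), cv2.minEnclosingCircle((P[t][:,:2]*1000).astype(np.float32)))
t&=(B[...,2]>1.5*B[...,0]); print("brass",t.sum(),np.median(P[t],0))
for d in env.pinpoint("wrist","shaft_tip"): print(d,world(c,d["point"],.086))
for d in env.pinpoint("wrist","knob"): print(d,world(c,d["point"],s["ee_pos"][2]-.0284))
E
python3 v.py
```

```text
8.9 [ 0.5161 -0.233   0.1475] [ 0.9976 -0.0688 -0.0004 -0.0004] [-0.2809  0.7855 -0.8881]
yaw -7.885596428219276
dial 13545 (557.9989624023438, -231.99778747558594) 44.996578216552734 0.06536592486911973
mark 329 [ 0.5789 -0.2351] -8.365878646106538
tip 498 [ 0.554  -0.2321  0.085 ] ((555.3754272460938, -232.24815368652344), 7.949729919433594)
brass 498 [ 0.5542 -0.232   0.0852]
{'point': [240.8, 152.5], 'score': 0.74} [ 0.5541 -0.2317  0.086 ]
{'point': [505.2, 172.8], 'score': 0.41} [ 0.5235 -0.3724  0.086 ]
{'point': [250.9, 242.1], 'score': 0.68} [ 0.517  -0.2322  0.1191]
{'point': [154.4, 121.0], 'score': 0.36} [ 0.5785 -0.1992  0.1191]
```

View pics/w3.png

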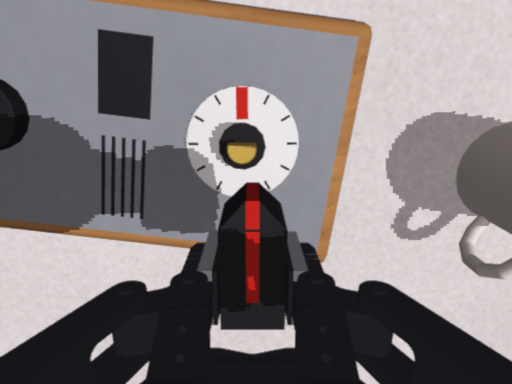

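The picture shows the knob held with its nose up at (252,185), its red line vertical, and the shaft at (241,150) with the mark at (241,102), so the angles match. Next I measure the held knob in this same camera.

```bash
cat > k.py <<'E'
from h import *
np.set_printoptions(precision=4,suppress=True)
s=env.observe(); T=s["ee_pos"]; q=s["tcp_rot"]; y=2*np.arctan2(q[1],q[0]); ax=np.array([np.cos(y),np.sin(y)]); ay=np.array([np.sin(y),-np.cos(y)])
print(T,np.degrees(y),s["contact_force"])
c=env.capture("wrist"); P=cloud(c); B=c["color"].astype(int)
D=(P[...,:2]-T[:2])*1000; U=D@ax; V=D@ay; Z=P[...,2]-T[2]
red=(B[...,2]>60)&(B[...,2]>2*B[...,1])&(B[...,2]>2*B[...,0])
m=(abs(Z-.0036)<.006)&(abs(V)<16)&(U>-30)&(U<40)
r=m&red; print("red line",r.sum(),"V mean",V[r].mean(),"slope deg",np.degrees(np.polyfit(U[r],V[r],1)[0]),"U",np.percentile(U[r],[1,99]),"Z",np.median(Z[r]))
k=m&(B.max(-1)<60)&(abs(V)<13.5); print("U range",np.percentile(U[k],[.3,99.7]))
n=(U>23)&(U<45)&(abs(V)<16)&(Z>-.03)&(Z<.01)&((B.max(-1)<60)|red); print("nose",n.sum(),"V mean/extents",V[n].mean(),np.percentile(V[n],[1,99]),"U max",np.percentile(U[n],99.5))
t=(np.hypot(P[...,0]-.555,P[...,1]+.232)<.02)&(abs(P[...,2]-.086)<.006)&(B[...,2]>1.5*B[...,0]); e,rr=cv2.minEnclosingCircle((np.c_[U[t],V[t]]).astype(np.float32)); print("tip U,V",e,rr,np.median(P[...,2][t]))
d=(abs(P[...,2]-.066)<.006)&red&(np.hypot(P[...,0]-.558,P[...,1]+.232)<.045); print("mark rel tip deg from tool x (toward ay)",np.degrees(np.arctan2(V[d].mean()-e[1],U[d].mean()-e[0])))
E
python3 k.py
```

```text
[ 0.5163 -0.233   0.1478] -7.861358620379674 [ 0.0208 -0.1443  0.0301]
red line 1484 V mean -0.24272160162854745 slope deg -0.3501597759263693 U [-9.4462 30.5702] Z 0.0031877365388052747
U range [-22.4247  29.1436]
nose 1642 V mean/extents -0.15980226403238004 [-9.9869  9.7808] U max 30.946641944065796
tip U,V (38.63113784790039, -6.1556291580200195) 7.951386451721191 0.08511999662463791
mark rel tip deg from tool x (toward ay) -0.9981713431822198
```

>>> send_rows(
  steps=[
    [[39,-6,0,-0.015],[39,-6,0,-0.015],[39,-6,20,-0.015],[39,-6,26,-0.015],[39,-6,26,-0.015]],
  ],
)

```text
t: 9.72
ee_pos: [0.5541, -0.2333, 0.1202]
tcp_rot: [0.998, -0.062, -0.001, -0.001]
contact_force: [-0.2, -0.0, -0.3]
grip_width: 0.292
grip_force: 59.2
```

```bash
sed -i 's/^t=(np/exit() if 0 else None\nt=(np/' k.py; python3 k.py; python3 - <<'E'
from h import *
c=env.capture("scene"); cv2.imwrite("pics/s3.png",cv2.resize(c["color"][100:190,170:280],None,fx=6,fy=6,interpolation=cv2.INTER_CUBIC))
E
```

```text
[ 0.5541 -0.2333  0.1202] -7.133493765581367 [-0.2002 -0.0409 -0.2732]
red line 1485 V mean -0.20582371662009571 slope deg -0.34648283586264894 U [-9.4398 30.557 ] Z 0.003185587715123908
U range [-22.4811  29.0315]
nose 1660 V mean/extents -0.3190046657694667 [-9.9681  9.6302] U max 30.91616495442597
tip U,V (0.0, 0.0) 0.0 nan
mark rel tip deg from tool x (toward ay) -2.483608083605587
  return _methods._mean(a, axis=axis, dtype=dtype,
  ret = ret.dtype.type(ret / rcount)
```

>>> send_rows(
  steps=[
    [[1.2,-1.2,0,0],[1.2,-1.2,0,0],[1.2,-1.2,3,0],[1.2,-1.2,6,0],[1.2,-1.2,9,0],[1.2,-1.2,9,0]],
  ],
)

```text
t: 10.58
ee_pos: [0.5566, -0.2327, 0.1124]
tcp_rot: [0.998, -0.062, -0.0, -0.0]
contact_force: [-0.8, 1.1, -0.1]
grip_width: 0.29
grip_force: 59.2
```

>>> send_rows(
  steps=[
    [[0,0,3,0],[0,0,5,0],[0,0,7,0],[0,0,7,0]],
  ],
)

```text
t: 11.08
ee_pos: [0.5567, -0.2327, 0.1057]
tcp_rot: [0.998, -0.062, -0.0, -0.0]
contact_force: [-0.1, -0.5, -0.6]
grip_width: 0.293
grip_force: 59.2
```

>>> send_rows(
  steps=[
    [[0,0,2,0],[0,0,4,0],[0,0,6,0],[0,0,8,0],[0,0,8,0],[0,0,8,0]],
  ],
)

```text
t: 11.82
ee_pos: [0.557, -0.2329, 0.0991]
tcp_rot: [0.998, -0.062, 0.0, 0.0]
contact_force: [-2.7, 0.9, 6.7]
grip_width: 0.29
grip_force: 60.2
```

>>> send_rows(
  steps=[
    [[0,0,1,0],[0,0,2,0],[0,0,2,0],[0,0,2,0]],
  ],
)

```text
t: 12.32
ee_pos: [0.5571, -0.2329, 0.0983]
tcp_rot: [0.998, -0.062, -0.0, 0.0]
contact_force: [-6.1, 2.3, 12.1]
grip_width: 0.293
grip_force: 61.0
```

>>> send_rows(
  steps=[
    [[0,0,1,0],[0,0,2,0],[0,0,2,0],[0,0,2,0]],
  ],
)

```text
t: 12.82
ee_pos: [0.5572, -0.233, 0.0982]
tcp_rot: [0.998, -0.062, -0.0, -0.0]
contact_force: [-11.4, 4.8, 22.8]
grip_width: 0.29
grip_force: 62.2
```

```bash
python3 k.py 2>/dev/null | head -4; python3 - <<'E'
from h import *
c=env.capture("wrist"); cv2.imwrite("pics/w4.png",c["color"])
E
```

```text
[ 0.5572 -0.233   0.0982] -7.10264605855001 [-11.4136   4.8278  22.7618]
red line 1490 V mean -0.24940721836464388 slope deg -0.3622401978900373 U [-9.3819 30.5995] Z 0.00322216055342342
U range [-22.4106  29.3241]
nose 1658 V mean/extents -0.27816914709350793 [-10.0085   9.6222] U max 30.9340827367841
```

View pics/w4.png

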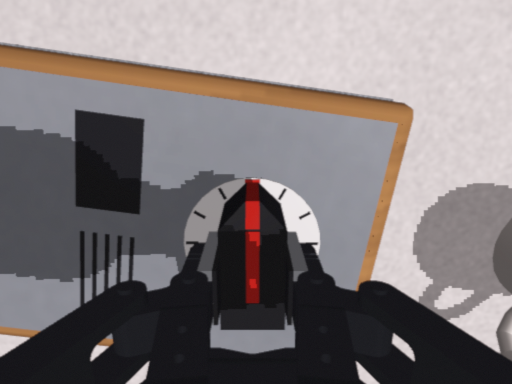

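The knob sits on the dial with its nose at (252,185), over the red mark. It has not slipped in the grip, its top is at about 0.101–0.102 m (home), and it is at the stop with about 23 N. Handing in.

```bash
python3 -c "
from workcell import env
print(env.finish_job())"
```

```text
the job is handed in; nothing more can be done
None
```

The job is handed in: I pressed the plunger to its stop and it sprang back up, then fitted the middle-sized knob on the shaft, where the fingers still hold it down at the collar's stop with about 23 N (12.8 s when last read, limit 53 s).

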